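# Dry the rinsed airbrush: load the drawer and pull-start the dryer

## Robot

A 6-joint arm with a two-finger parallel gripper is mounted at the origin on a cart in front of the work surface, level with it; the furniture and walls round the work are solid. World frame = base frame: x ahead of the robot, y to its left, z up, the work surface at z = 0. Lengths are in m, angles in rad, forces in N, time in s.
With the tool pointing down it reaches from about 0.375 to 0.9 m from the base axis. Payload 3.1 kg.
Tool frame: the origin (TCP) lies between the finger pads; the fingertips stand 17 mm ahead of it and the grasp point (between the pads) lies 2 mm behind it; z points along the fingers, y is the line along which they close (so a half turn about z gives the same grasp; the last joint's range is limited). The gripper opens to 85 mm and grips with 20 to 120 N. Pads are 22 mm wide; open, the fingers measure 114 mm over their backs; the gripper's body (76 mm by 85 mm) begins 54 mm behind the grasp point. The pads swing forward as they close: fully open they stand 13 mm farther back than shut.
Start: joints at [0.931, 0.527, 1.433, -0, 1.181, -0.178], TCP at [0.278, 0.56, 0.248] pointing down, gripper open.
Joint ranges: [-3.08, 3.08], [-0.75, 2.2], [0.22, 2.44], [-1.43, 4.57], [0, 2.65], [-2.85, 2.85]. Speed limits (rad/s): [2.79, 2.79, 3.14, 3.14, 3.14, 3.14].

## Interface

Orientations are given as a unit quaternion [x, y, z, w].
In Python, from station import sense, vision, order gives the robot as it stands.
- The arm moves only by the shell command python3 -m crank 'ROWS' [OPENING] [FORCE]. ROWS is JSON, a list of rows, each an object with "dp": the shift along the world's x, y, z in units of 30 mm (1.0 is 30 mm), a list of three; "angular": the turn, a rotation vector about the world's x, y, z in degrees, a list of three. In form: [{"dp": [dx, dy, dz], "angular": [ax, ay, az]}, ...]. A call has 1 to 20 rows; each row shifts and turns the commanded pose from where the row before left it; what a row does not reach is not made up. A row lasts 1/10 s, in which the tool goes at most 50 mm and 8.59 degrees, less where a joint would pass 70% of its speed; a pose out of reach is approached as far as the arm can. A call is refused whole if a number of a shift passes 1 or a number of a turn 8.59, either way. A call with a gripper value outside its range is refused whole. OPENING is the closure, from 0 (fully open) to 1 (shut), set as the call begins (- or left out, the last holds). The fingers move at their own pace and stop on an object; FORCE is the grip in N (left out, the last holds). Time passes only in rows, so rows that do not move let the fingers close. It gives the time, the measured TCP pose, the force, the opening and the grip force at its end, in the units of the state.
- sense(): the state, without advancing time (a new reading comes with each control period).
- vision.snapshot(name): name is "scene" or "top" or "wrist"; returns a dict with "image" (400x640x3 uint8, blue, green, red), "range_z" (400x640 float32, m along the optical axis (not along the pixel's ray), 0 where there is no reading), "mtx" (3x3 intrinsics, pixels), "pose" (4x4, takes a point from camera to world coordinates); the wrist camera has in their place "mount" (4x4, takes a point from camera to tool coordinates, whose origin is the TCP and whose axes are the flange's). Camera axes: x right, y down, z forward; pixel columns grow to the right and rows downward; lengths in m; the calibration is good to about 2 mm. A picture is of the moment at which its call begins: read the wrist's pose just before it.
- order.sign_off(): hands the job in; it is judged then, once.
The state is a dict: "t": time; "q": joint angles; "qd": joint speeds; "tau": joint torques, N m; "tcp_pos": TCP position; "tool_rot": TCP orientation; "force": force on the tool from outside, world axes, zero at the start; "ft_torque": the same for the moment, N m; "finger_gap": opening from 0.0 (shut) to 1.0 (fully open); "gripper_force": force on a finger pad.
Only numpy, scipy, OpenCV 4.12 (cv2) and the standard library are available. Lean on these libraries where they do the work, as an engineer would, in place of code of your own. Each camera call takes 0.05 s, during which the arm holds its last target. There are 200 camera calls.

## Task

The airbrush lying loose in front of the white drying cabinet has just been rinsed: lay it gently, flat on the tray, in the cabinet's open drawer and push the drawer fully shut. Then start the dryer: pull the red knob all the way out against its spring, hold it out for at least one second, and let it go back in to rest. Leave everything else where it stands.

Things in the scene. Friction and masses are not known exactly. Their poses are not given: they have to be found in the camera images.
- airbrush: Loose airbrush (no hose) lying flat, 50 x 148 x 29 mm, 0.1 kg; red tail to -y, silver nozzle to +y. Origin: footprint centre, on its underside; z up. Barrel 11 to 12 mm thick, parallel to y at x = +14, z = 13 mm; bare from y = -45 to +8 mm: grip there. Black cup beside it: x -25 to +8, y +12 to +46, up to z 28 mm. Rings 26 mm across on the barrel at y = -50 and +41 mm.
- dryer: White drying cabinet, fixed, on short legs: 150 (x) x 220 (y) mm, roof 76 mm high. Origin: centre of its foot on the table; -x is the front, where the drawer comes out; z up. On the roof a blue console 120 mm wide; its black face rises backwards at 30 degrees from x = -35 mm (76 mm high) to x = +65 mm (134 mm high), red knob in the middle.
- tray_floor (a point): Centre of the drawer's inner floor, moves with it, 31 mm above the table; axes as the cabinet's (x to its back, y along the drawer, z up). Inside the tray is 100 (x) x 190 (y) mm; side and back walls 14 mm high, blue front 26 mm above the floor. The roof leaves 39 mm over the floor. Open by q, the front q mm of the tray lie in the open.
- drawer_pull (a point): Middle of the outer edge of the aluminium lip on the blue drawer front: lip 110 mm wide, 8 mm thick, 12 mm out from the front, 41 mm above the table; axes as the cabinet's. Push here or on the front towards the cabinet's +x to shut the drawer. The front is 214 mm wide, from 25 to 57 mm above the table.
- drawer (a joint): How far the drawer is open, m: 0 fully shut, about 0.09 to 0.10 at the start. It slides level with about 1.5 N of friction and stays where it is left; no latch.
- knob_grip (a point): Middle of the red knob's head, moves with it: grip here. Its z is the knob's axis and the way to pull: out of the sloped face, 30 degrees from vertical towards the cabinet's front; y is the cabinet's y. Head round, 36 mm across, 25 mm long; this point is 26 mm out from the face when the knob is in; a 14 mm stem below the head.
- knob (a joint): How far the knob is pulled out, m: 0 at rest, 0.020 at the stop. A damped spring draws it back in by itself: about 5 N to start it, 10 N fully out, a little more if pulled fast.
- paint_red: Red paint bottle with a white nozzle, 36 x 39 x 96 mm, standing; a bystander to be left alone. Origin: centre of its underside.
- paint_yellow: Yellow paint bottle with a black nozzle, 36 x 39 x 100 mm, standing; a bystander to be left alone. Origin: centre of its underside.
- spray_bottle: Pale pump spray bottle, 43 mm across, 130 mm tall, standing; a bystander to be left alone. Origin: centre of its underside.
- spare_jar_b: Small glass jar with pink paint and a brown spout, 34 mm across, 72 mm tall, standing; a bystander to be left alone. Origin: centre of its underside.
- masking_tape: Roll of cream masking tape lying flat, 106 mm across, 47 mm tall; a bystander to be left alone. Origin: centre of its underside.
- mix_cup_a: White mixing cup, 60 mm across, 42 mm tall, standing; a bystander to be left alone. Origin: centre of its underside.
- green_tape: Roll of green tape lying flat, 92 mm across, 18 mm tall; a bystander to be left alone. Origin: centre of its underside.

How it is judged:
By the outcome, as a careful person would: the job done as asked, in the order asked, and still so for the second after the job is handed in, with the robot touching nothing.
It also fails if it takes over 72 s, if anything falls off the work surface, if the arm or the gripper's body presses on something with over 40 N, if the wrist force passes 120 N, or if a joint passes its speed limit or range.

## Working session

There is one attempt and no reset: what is moved stays moved. The work goes in short steps, Python scripts to look and compute and a shell command to move; the robot and the scene stay as the last step left them, time stands still between calls to the robot, and variables do not carry over. Pictures are saved under pics/ and viewed, at most 10 in all, crops included, and the job is handed in when it is done.

```bash
mkdir -p pics; ls; python3 - <<'E'
from station import sense, vision
import cv2, numpy as np
s=sense(); print(s)
for n in ("scene","top"):
    d=vision.snapshot(n); cv2.imwrite(f"pics/{n}1.png",d["image"]); np.savez(f"{n}1.npz",**d); print(n,d["mtx"].round(1).tolist(),d["pose"].round(3).tolist())
E
```

```text
pics
{'t': 0.0, 'q': array([ 9.31486968e-01,  5.28479173e-01,  1.43394877e+00,  1.15194171e-05,
        1.18134359e+00, -1.78506070e-01]), 'qd': array([ 0.00161664,  0.00100628,  0.00019098,  0.00169791,  0.00034082,
       -0.00019145]), 'tau': array([-5.27975644e-04, -4.42351055e+01, -1.78024220e+01, -2.83269310e-04,
        8.52592435e-03,  4.98373865e-06]), 'tcp_pos': array([0.27747421, 0.55926105, 0.24731078]), 'tool_rot': array([ 2.28370572e-01,  9.73573672e-01, -9.97504937e-04, -4.38056576e-04]), 'force': array([ 0.32941923,  0.25870655, -0.10530375]), 'ft_torque': array([-0.01788537,  0.01572145, -0.01624689]), 'gripper_force': 0.0, 'finger_gap': 1.0034213583910683}
scene [[401.6, 0.0, 321.5], [0.0, 401.6, 188.1], [0.0, 0.0, 1.0]] [[0.844, -0.393, 0.364, 0.202], [-0.536, -0.61, 0.583, -0.823], [-0.007, -0.688, -0.726, 0.87], [0.0, 0.0, 0.0, 1.0]]
top [[430.1, 0.0, 314.5], [0.0, 430.1, 202.5], [0.0, 0.0, 1.0]] [[0.003, -0.986, 0.166, 0.416], [-1.0, -0.006, -0.016, -0.193], [0.016, -0.166, -0.986, 0.975], [0.0, 0.0, 0.0, 1.0]]
```

View pics/top1.png

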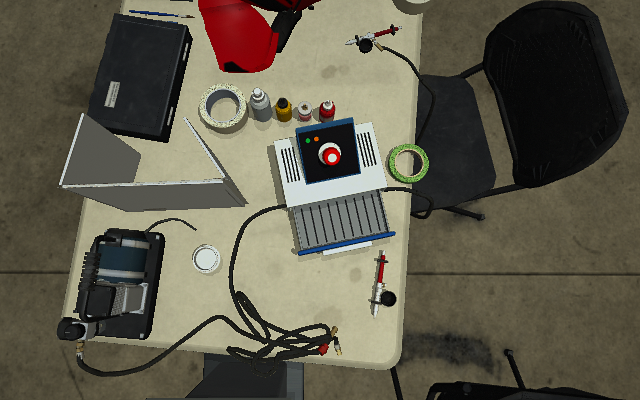

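View pics/scene1.png

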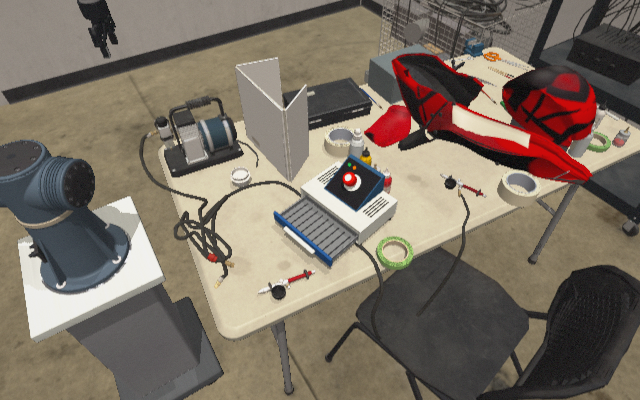

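The top view (image up = +x) shows the cabinet at about (335,165) with the tray open towards the robot and its front edge at (346,243). The red knob is at (331,155). The loose airbrush runs from its tail at (381,253) to its nozzle at (376,316), with the cup at (389,298). The second view agrees.

```bash
cat > h.py <<'E'
import numpy as np, cv2
def cloud(d,pose=None):
    z=d["range_z"]; K=d["mtx"]; T=d["pose"] if pose is None else pose
    v,u=np.mgrid[:z.shape[0],:z.shape[1]]
    p=np.stack([(u-K[0,2])/K[0,0]*z,(v-K[1,2])/K[1,1]*z,z],-1)
    P=p@T[:3,:3].T+T[:3,3]; P[z==0]=np.nan; return P
def ray(d,uv,h,pose=None):
    K=d["mtx"]; T=d["pose"] if pose is None else pose
    uv=np.atleast_2d(np.asarray(uv,float))
    r=np.c_[(uv[:,0]-K[0,2])/K[0,0],(uv[:,1]-K[1,2])/K[1,1],np.ones(len(uv))]@T[:3,:3].T
    return T[:3,3]+r*((h-T[2,3])/r[:,2])[:,None]
def red(im):
    h=cv2.cvtColor(im,cv2.COLOR_BGR2HSV); return ((h[...,0]<8)|(h[...,0]>172))&(h[...,1]>140)&(h[...,2]>70)
def blue(im):
    h=cv2.cvtColor(im,cv2.COLOR_BGR2HSV); return (h[...,0]>100)&(h[...,0]<125)&(h[...,1]>120)&(h[...,2]>50)
E
python3 - <<'E'
from h import *
d=dict(np.load("top1.npz")); P=cloud(d); im=d["image"]
def box(u0,u1,v0,v1):
    m=np.zeros(im.shape[:2],bool); m[v0:v1,u0:u1]=1; return m
def rep(n,m):
    q=P[m]; c=cv2.minAreaRect(q[:,:2].astype(np.float32)*1000); print(n,m.sum(),"med",np.nanmedian(q,0).round(4),"rect",np.round(c[0],1),np.round(c[1],1),round(c[2],1))
print("table z",np.nanmedian(P[330:350,200:220,2]), np.nanmedian(P[260:280,400:404,2]))
b=box(360,402,245,325); rep("airbrush",b&(P[...,2]>.006)); 
m=b&red(im); rep("ab red",m); q=P[m]
hsv=im.max(2); m=b&(P[...,2]>.02); rep("high(cup)",m)
roof=box(265,395,110,215)&(abs(P[...,2]-.076)<.004); rep("roof",roof)
m=box(290,405,225,260)&blue(im); rep("front blue",m); print(P[m][:,2].max())
m=box(310,350,135,175)&red(im); rep("knob",m)
m=box(285,400,190,255)&(abs(P[...,2]-.031)<.006); rep("floor",m)
m=box(310,380,238,262)&(im.min(2)>150)&(P[...,2]>.03); rep("lip",m)
E
```

```text
table z 0.00024503835446854083 -0.0013769189242206492
airbrush 540 med [ 0.3791 -0.3529  0.0176] rect [ 408.2 -348.4] [157.2  55. ] 12.1
ab red 96 med [ 0.4257 -0.3549  0.0179] rect [ 430.2 -355.9] [ 9.2 60.2] 79.3
high(cup) 165 med [ 0.3817 -0.3513  0.0245] rect [ 416.8 -347.4] [141.2  53.7] 13.3
roof 4088 med [ 0.6239 -0.2419  0.0767] rect [ 652.7 -239.5] [150.5 220.1] 12.2
front blue 388 med [ 0.483  -0.2727  0.0572] rect [ 483.6 -274.9] [  8.2 210.6] 12.1
nan
knob 189 med [ 0.6539 -0.2368  0.1397] rect [ 651.1 -239. ] [31.9 33.5] 30.8
floor 3817 med [ 0.5375 -0.264   0.0317] rect [ 532.8 -265.1] [109.6 217.1] 11.9
lip 231 med [ 0.4731 -0.2797  0.0453] rect [ 473.8 -278. ] [ 10.3 107.4] 12.2
```

```bash
python3 - <<'E'
from h import *
d=dict(np.load("top1.npz")); P=cloud(d).reshape(-1,3); P=P[~np.isnan(P).any(1)]
for x in np.arange(.25,.8,.05):
    print("%.2f"%x,[int(1000*max([0,*P[(P[:,0]>=x)&(P[:,0]<x+.05)&(P[:,1]>=y)&(P[:,1]<y+.1)][:,2]])) for y in np.arange(.6,-.6,-.1)])
d=dict(np.load("top1.npz")); P=cloud(d); im=d["image"]
m=np.zeros(im.shape[:2],bool); m[245:325,360:402]=1
q=P[m&red(im)]; q=q[(q[:,2]>.008)]; c=cv2.fitLine(q[:,:2].astype(np.float32),cv2.DIST_HUBER,0,.01,.01).ravel(); print("red line",c, np.degrees(np.arctan2(c[1],c[0])))
E
```

```text
0.25 [0, 0, 0, 0, 166, 36, 21, 83, 84, 77, 7, 0]
0.30 [0, 0, 0, 4, 205, 210, 26, 76, 74, 65, 24, 0]
0.35 [0, 0, 0, 4, 215, 221, 6, 74, 5, 5, 30, 0]
0.40 [0, 0, 0, 5, 213, 221, 44, 41, 5, 5, 26, 2]
0.45 [0, 0, 0, 4, 131, 220, 46, 43, 60, 61, 61, 4]
0.50 [0, 0, 0, 6, 116, 122, 15, 40, 47, 36, 61, 5]
0.55 [0, 0, 0, 5, 265, 266, 266, 266, 80, 82, 80, 13]
0.60 [0, 0, 0, 0, 265, 5, 263, 265, 104, 144, 86, 22]
0.65 [0, 0, 0, 0, 264, 266, 265, 264, 134, 147, 89, 21]
0.70 [0, 0, 0, 0, 64, 65, 51, 50, 137, 139, 81, 22]
0.75 [0, 0, 0, 48, 66, 65, 50, 131, 101, 97, 5, 6]
red line [ 0.98583573 -0.16771363  0.42722508 -0.35469782] -9.654911
```

```bash
python3 -m crank '[{"dp":[0.6,-1,0],"angular":[0,0,0]},{"dp":[0.6,-1,0],"angular":[0,0,0]},{"dp":[0.6,-1,0],"angular":[0,0,0]},{"dp":[0.6,-1,0],"angular":[0,0,0]},{"dp":[0.6,-1,0],"angular":[0,0,0]},{"dp":[0.6,-1,0],"angular":[0,0,0]},{"dp":[0.6,-1,0],"angular":[0,0,0]},{"dp":[0.6,-1,0],"angular":[0,0,0]},{"dp":[0.6,-1,0],"angular":[0,0,0]},{"dp":[0.4,-1,0],"angular":[0,0,0]}]' 0.4 30
```

```text
t: 1.1
tcp_pos: [0.4529, 0.2584, 0.2481]
tool_rot: [0.229, 0.974, 0.0, 0.0]
force: [-0.2, -0.2, -0.8]
finger_gap: 0.601
gripper_force: 0.0
```

The compressor reaches 0.22 m, so I raise the arm before carrying on.

```bash
python3 -m crank '[{"dp":[-0.3,0,1],"angular":[0,0,0]},{"dp":[-0.3,0,1],"angular":[0,0,0]},{"dp":[0,-0.6,0.6],"angular":[0,0,0]},{"dp":[0,-1,0],"angular":[0,0,0]},{"dp":[0,-1,0],"angular":[0,0,0]},{"dp":[0,-1,0],"angular":[0,0,0]},{"dp":[0,-1,0],"angular":[0,0,0]},{"dp":[0,-1,0],"angular":[0,0,4]},{"dp":[0,-1,0],"angular":[0,0,4]},{"dp":[0,-1,0],"angular":[0,0,4]},{"dp":[0,-1,0],"angular":[0,0,4]},{"dp":[0,-1,0],"angular":[0,0,0]},{"dp":[0,-1,0],"angular":[0,0,0]},{"dp":[-0.3,-1,-0.4],"angular":[0,0,0]},{"dp":[-0.3,-1,-0.4],"angular":[0,0,0]},{"dp":[-0.3,-1,-0.6],"angular":[0,0,0]},{"dp":[-0.3,-1,-0.6],"angular":[0,0,0]},{"dp":[-0.2,-1,-1],"angular":[0,0,0]},{"dp":[0,-1,-1],"angular":[0,0,0]},{"dp":[0,0,0],"angular":[0,0,0]}]'
```

```text
t: 3.1
tcp_pos: [0.3907, -0.2404, 0.203]
tool_rot: [0.093, 0.996, 0.001, -0.002]
force: [0.1, 0.4, -0.0]
finger_gap: 0.599
gripper_force: 0.0
```

```bash
python3 -m crank '[{"dp":[0.3,-1,0],"angular":[0,0,0]},{"dp":[0.3,-1,0],"angular":[0,0,0]},{"dp":[0.2,-1,0],"angular":[0,0,0]},{"dp":[0,-0.7,0],"angular":[0,0,0]},{"dp":[0,0,0],"angular":[0,0,0]}]' && python3 - <<'E'
from h import *
from station import sense, vision
from scipy.spatial.transform import Rotation as R
s=sense(); d=vision.snapshot("wrist")
T=np.eye(4); T[:3,:3]=R.from_quat(s["tool_rot"]).as_matrix(); T[:3,3]=s["tcp_pos"]; d["pose"]=T@d["mount"]
np.savez("w1.npz",**d); cv2.imwrite("pics/w1.png",d["image"]); print(s["tcp_pos"],d["pose"].round(3).tolist())
E
```

```text
t: 3.6
tcp_pos: [0.4167, -0.3516, 0.2069]
tool_rot: [0.091, 0.996, -0.001, 0.001]
force: [-0.1, 0.3, -0.1]
finger_gap: 0.6
gripper_force: 0.0
[ 0.4166536  -0.35158322  0.20691435] [[0.183, 0.939, 0.29, 0.342], [0.983, -0.174, -0.057, -0.337], [-0.003, 0.295, -0.955, 0.332], [0.0, 0.0, 0.0, 1.0]]
```

View pics/w1.png

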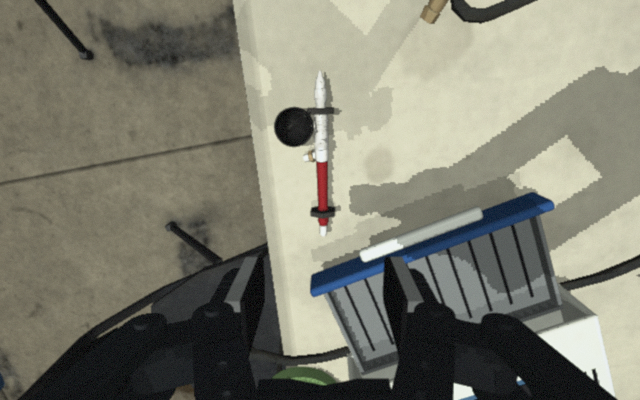

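The wrist view shows the airbrush with its nozzle tip at (320,72), front ring at (322,111), cup at (294,127), tail ring at (323,211) and tail tip at (323,234). Its barrel is nearly vertical in the image.

```bash
python3 - <<'E'
from h import *
from station import sense
d=dict(np.load("w1.npz")); im=d["image"]
m=np.zeros(im.shape[:2],bool); m[150:240,300:345]=1
v,u=np.nonzero(m&red(im)); print("red px",u.mean(),v.min(),v.max())
Q=ray(d,np.c_[u,v],.016); c=cv2.fitLine(Q[:,:2].astype(np.float32),cv2.DIST_HUBER,0,.01,.01).ravel(); print(c,np.degrees(np.arctan2(c[1],c[0])))
r=ray(d,[[322.5,211],[321,111],[323,236],[320,70],[294,127]],.013)[:,:2]; r[4]=ray(d,[[294,127]],.028)[0,:2]
print(r.round(4)); e=r[1]-r[0]; print(np.linalg.norm(e),np.degrees(np.arctan2(e[1],e[0])),np.linalg.norm(r[2]-r[3]))
yv=e/np.linalg.norm(e); xv=np.array([yv[1],-yv[0]])
# origin from rings: mid of rings at y=-4.5,x=14
o=(r[0]+r[1])/2+.0045*yv-.014*xv
o2=(r[2]+r[3])/2-.014*xv
g=o+.014*xv-.008*yv
print("o",o,o2,"cup local",(r[4]-o)@xv,(r[4]-o)@yv,"grip",g)
dd=g-sense()["tcp_pos"][:2]; print("rows units",dd/.03)
E
```

```text
red px 322.1787941787942 162 224
[ 0.98632884 -0.16478913  0.42427835 -0.35403767] -9.484983
[[ 0.4451 -0.3577]
 [ 0.3559 -0.3423]
 [ 0.4699 -0.3618]
 [ 0.3232 -0.337 ]
 [ 0.3638 -0.3664]]
0.09054135190042029 170.21132776699312 0.14877249572334286
o [ 0.39367855 -0.36299535] [ 0.39417398 -0.36318295] cup local -0.008470108586088227 0.028881224066113882 grip [ 0.40394229 -0.35055928]
rows units [-0.40204838 -0.03946412]
```

```bash
python3 -m crank '[{"dp":[-0.2,0,-0.6],"angular":[0,0,1]},{"dp":[-0.2,0,-1],"angular":[0,0,0]},{"dp":[0,0,-1],"angular":[0,0,0]},{"dp":[0,0,-1],"angular":[0,0,0]},{"dp":[0,0,-1],"angular":[0,0,0]},{"dp":[0,0,-0.5],"angular":[0,0,0]},{"dp":[0,0,-0.3],"angular":[0,0,0]},{"dp":[0,0,0],"angular":[0,0,0]},{"dp":[0,0,0],"angular":[0,0,0]}]' 0.6 30
```

```text
t: 4.55
tcp_pos: [0.4042, -0.3488, 0.0451]
tool_rot: [0.082, 0.997, -0.0, 0.0]
force: [0.5, -0.1, 0.3]
finger_gap: 0.403
gripper_force: 0.0
```

```bash
python3 -m crank '[{"dp":[0,-0.06,-0.3],"angular":[0,0,0]},{"dp":[0,0,-0.3],"angular":[0,0,0]},{"dp":[0,0,-0.2],"angular":[0,0,0]},{"dp":[0,0,0],"angular":[0,0,0]},{"dp":[0,0,0],"angular":[0,0,0]}]' && python3 -m crank '[{"dp":[0,0,0],"angular":[0,0,0]},{"dp":[0,0,0],"angular":[0,0,0]},{"dp":[0,0,0],"angular":[0,0,0]},{"dp":[0,0,0],"angular":[0,0,0]},{"dp":[0,0,0],"angular":[0,0,0]},{"dp":[0,0,0],"angular":[0,0,0]}]' 1 35
```

```text
t: 5.05
tcp_pos: [0.4037, -0.3508, 0.02]
tool_rot: [0.082, 0.997, 0.0, -0.0]
force: [0.6, -0.2, 0.4]
finger_gap: 0.401
gripper_force: 0.0
t: 5.65
tcp_pos: [0.404, -0.3511, 0.0205]
tool_rot: [0.082, 0.997, -0.0, 0.0]
force: [0.1, 1.0, 1.4]
finger_gap: 0.116
gripper_force: 34.2
```

```bash
python3 -m crank '[{"dp":[0,0,0.3],"angular":[0,0,0]},{"dp":[0,0,0.7],"angular":[0,0,0]},{"dp":[0,0,1],"angular":[0,0,0]},{"dp":[0,0,1],"angular":[0,0,0]},{"dp":[0,0,1],"angular":[0,0,-7.6]},{"dp":[0.5,0.3,0],"angular":[0,0,-7.6]},{"dp":[0.5,0.3,0],"angular":[0,0,-7.6]},{"dp":[0.5,0.3,0],"angular":[0,0,-7.6]},{"dp":[0.5,0.3,0],"angular":[0,0,-7.6]},{"dp":[0.5,0.3,0],"angular":[0,0,-7.6]},{"dp":[0.5,0.3,0],"angular":[0,0,-7.6]},{"dp":[0.5,0.3,0],"angular":[0,0,-7.6]},{"dp":[0.5,0.3,0],"angular":[0,0,-7.6]},{"dp":[0.5,0.23,0],"angular":[0,0,0]},{"dp":[0,0,0],"angular":[0,0,0]},{"dp":[0,0,0],"angular":[0,0,0]}]' && python3 - <<'E'
from h import *
from station import sense, vision
from scipy.spatial.transform import Rotation as R
s=sense(); print(s["tcp_pos"],R.from_quat(s["tool_rot"]).as_matrix()[:,1:])
for n in ("scene","wrist"):
    d=vision.snapshot(n); cv2.imwrite(f"pics/{n}2.png",d["image"])
    if n=="wrist":
        T=np.eye(4); T[:3,:3]=R.from_quat(s["tool_rot"]).as_matrix(); T[:3,3]=s["tcp_pos"]; d["pose"]=T@d["mount"]
    np.savez(n+"2.npz",**d)
a=cv2.imread("pics/wrist2.png"); b=cv2.imread("pics/scene2.png")[130:330,200:440]
cv2.imwrite("pics/c2.png",np.hstack([cv2.resize(a,(480,300)),cv2.resize(b,(320,267),interpolation=cv2.INTER_LINEAR)[:300] if 0 else cv2.copyMakeBorder(cv2.resize(b,(320,267)),0,33,0,0,cv2.BORDER_CONSTANT)]))
E
```

```text
t: 7.25
tcp_pos: [0.5387, -0.2719, 0.1403]
tool_rot: [0.627, 0.779, -0.0, -0.0]
force: [-0.6, 0.6, -1.4]
finger_gap: 0.111
gripper_force: 34.2
[ 0.53871684 -0.2719023   0.14028597] [[ 9.76828428e-01 -6.74707270e-04]
 [ 2.14022850e-01 -2.67974303e-05]
 [-6.64808656e-04 -9.99999772e-01]]
```

View pics/c2.png

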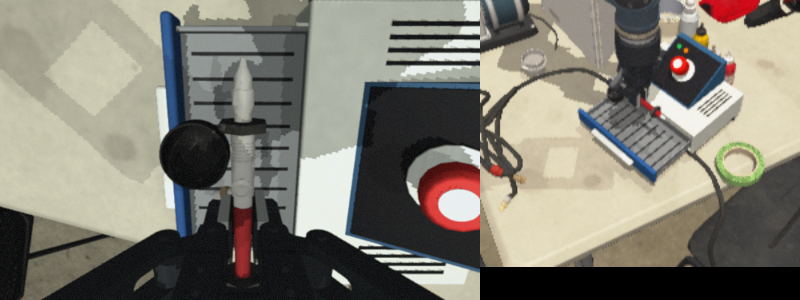

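The airbrush is held parallel to the tray, with its cup (about (195,152) in the crop) towards the blue front. I check that it is level and clear before lowering it.

```bash
python3 - <<'E'
from h import *
d=dict(np.load("wrist2.npz")); P=cloud(d); im=d["image"]
a=np.radians(12.1); c=np.array([.6527,-.2395]); L=P.copy(); w=P[...,:2]-c
L[...,0]=w@[np.cos(a),np.sin(a)]; L[...,1]=w@[-np.sin(a),np.cos(a)]
X,Y,Z=L[...,0],L[...,1],L[...,2]
m=(Z>.09)&(Z<.2)&(Y>.008)&(Y<.1)&(X>-.17)&(X<-.09); print("air x",np.percentile(X[m],[1,99]),"y max",Y[m].max(),"z",np.percentile(Z[m],[1,99]))
for y0,y1 in ((.01,.02),(.02,.03),(.045,.055),(.055,.06),(.06,.07)):
    k=m&(Y>y0)&(Y<y1)&(X>-.128)&(X<-.108); print(y0,k.sum(),"top z",np.percentile(Z[k],95),"x mid",np.median(X[k]))
k=m&(X<-.13)&(X>-.15); print("cup top", np.percentile(Z[k],[50,95]), X[m].min())
b=blue(im)&(Z>.045)&(Z<.065)&(X<-.15); print("front x",np.percentile(X[b],[2,98]))
f=(abs(Z-.031)<.004)&(X<-.08)&(X>-.2)&(abs(Y)<.09); print("floor z",np.median(Z[f]),"x",np.percentile(X[f],[1,99]))
r=(abs(Z-.076)<.005)&(Y>.02)&(Y<.1); print("roof edge x",np.percentile(X[r],.5))
E
```

```text
air x [-0.15700274 -0.10107109] y max 0.07383813316844133 z [0.12214213 0.19950897]
0.01 1563 top z 0.19878310503727903 x mid -0.11807544983619968
0.02 907 top z 0.14611940358373388 x mid -0.11992333562601377
0.045 725 top z 0.13807875556344282 x mid -0.11892117773428207
0.055 427 top z 0.13834540060353068 x mid -0.11894051152748462
0.06 660 top z 0.13718150742214036 x mid -0.11896428561397952
cup top [0.13251787 0.19719429] -0.1584726281756166
front x [-0.17699034 -0.16923408]
floor z 0.03122963902276843 x [-0.16929133 -0.08052353]
roof edge x -0.07619848434813342
```

```bash
python3 -m crank '[{"dp":[0,0,-0.5],"angular":[0,0,0]},{"dp":[0,0,-0.7],"angular":[0,0,0]},{"dp":[0,0,-0.6],"angular":[0,0,0]},{"dp":[0,0,-0.4],"angular":[0,0,0]},{"dp":[0,0,-0.3],"angular":[0,0,0]},{"dp":[0,0,-0.2],"angular":[0,0,0]},{"dp":[0,0,-0.1],"angular":[0,0,0]},{"dp":[0,0,-0.08],"angular":[0,0,0]},{"dp":[0,0,0],"angular":[0,0,0]},{"dp":[0,0,0],"angular":[0,0,0]}]'
```

```text
t: 8.35
tcp_pos: [0.5391, -0.2722, 0.0544]
tool_rot: [0.628, 0.778, 0.0, 0.0]
force: [-0.3, 0.0, -0.4]
finger_gap: 0.112
gripper_force: 34.2
```

```bash
python3 -m crank '[{"dp":[0,0,-0.04],"angular":[0,0,0]},{"dp":[0,0,-0.03],"angular":[0,0,0]},{"dp":[0,0,-0.02],"angular":[0,0,0]},{"dp":[0,0,0],"angular":[0,0,0]},{"dp":[0,0,0],"angular":[0,0,0]}]'
```

```text
t: 8.85
tcp_pos: [0.539, -0.2722, 0.0515]
tool_rot: [0.628, 0.778, 0.0, 0.0]
force: [-0.7, -0.6, 1.5]
finger_gap: 0.111
gripper_force: 34.5
```

Contact is felt, so I release to a small opening and rise.

```bash
python3 -m crank '[{"dp":[0,0,0],"angular":[0,0,0]},{"dp":[0,0,0],"angular":[0,0,0]},{"dp":[0,0,0],"angular":[0,0,0]},{"dp":[0,0,0.1],"angular":[0,0,0]},{"dp":[0,0,0.3],"angular":[0,0,0]},{"dp":[0,0,0.6],"angular":[0,0,0]},{"dp":[0,0,1],"angular":[0,0,0]},{"dp":[0,0,1],"angular":[0,0,0]},{"dp":[-0.3,0,1],"angular":[0,0,0]},{"dp":[-1,-0.2,0],"angular":[0,0,0]},{"dp":[-1,-0.2,0],"angular":[0,0,0]},{"dp":[-1,-0.2,0],"angular":[0,0,0]},{"dp":[0,0,0],"angular":[0,0,0]}]' 0.68 && python3 - <<'E'
from h import *
from station import sense, vision
from scipy.spatial.transform import Rotation as R
s=sense(); d=vision.snapshot("wrist")
T=np.eye(4); T[:3,:3]=R.from_quat(s["tool_rot"]).as_matrix(); T[:3,3]=s["tcp_pos"]; d["pose"]=T@d["mount"]
t=vision.snapshot("top")
P=cloud(t); np.savez("top3.npz",**t); c=np.array([.6527,-.2395]); a=np.radians(12.1); w=P[...,:2]-c
X=w@[np.cos(a),np.sin(a)]; Y=w@[-np.sin(a),np.cos(a)]; Z=P[...,2]
m=(X>-.166)&(X<-.08)&(abs(Y)<.09)&(Z>.037); print("in tray x,y,zmax",X[m].min(),X[m].max(),Y[m].min(),Y[m].max(),Z[m].max())
cv2.imwrite("pics/c3.png",np.hstack([cv2.resize(d["image"],(480,300)),cv2.resize(t["image"][170:270,280:387],(320,300))]))
E
```

```text
t: 10.15
tcp_pos: [0.4365, -0.2896, 0.1718]
tool_rot: [0.629, 0.777, -0.0, -0.001]
force: [-0.5, -0.8, -0.9]
finger_gap: 0.321
gripper_force: 0.0
in tray x,y,zmax -0.16598525419529933 -0.08317240084192239 -0.05232111608382477 0.07251117490505475 0.49479771957350266
```

View pics/c3.png

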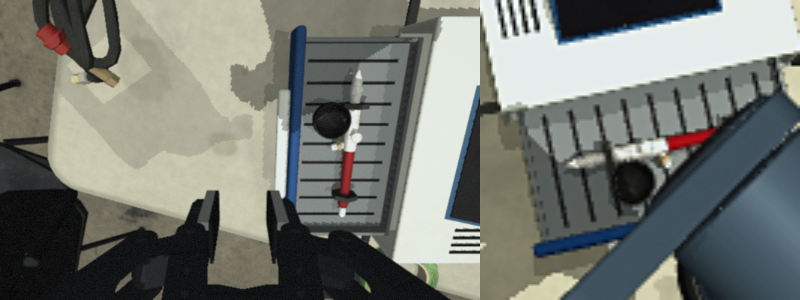

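The airbrush lies flat in the tray. Next I close the fingers, go down in front of the lip and push the drawer in slowly.

```bash
python3 -m crank '[{"dp":[0,0.1,-0.4],"angular":[0,0,0]},{"dp":[0,0,-0.7],"angular":[0,0,0]},{"dp":[0,0,-1],"angular":[0,0,0]},{"dp":[0,0,-1],"angular":[0,0,0]},{"dp":[0,0,-0.7],"angular":[0,0,0]},{"dp":[0,0,-0.3],"angular":[0,0,0]},{"dp":[0,0,0],"angular":[0,0,0]},{"dp":[0.2,0.043,0],"angular":[0,0,0]},{"dp":[0.2,0.043,0],"angular":[0,0,0]},{"dp":[0.1,0.021,0],"angular":[0,0,0]},{"dp":[0.1,0.021,0],"angular":[0,0,0]},{"dp":[0.1,0.021,0],"angular":[0,0,0]},{"dp":[0.1,0.021,0],"angular":[0,0,0]},{"dp":[0.15,0.032,0],"angular":[0,0,0]},{"dp":[0.2,0.043,0],"angular":[0,0,0]},{"dp":[0.2,0.043,0],"angular":[0,0,0]}]' 1
```

```text
t: 11.85
tcp_pos: [0.4807, -0.2782, 0.0482]
tool_rot: [0.628, 0.778, 0.0, -0.0]
force: [-1.9, -0.9, 1.2]
finger_gap: -0.002
gripper_force: 1.0
```

```bash
python3 -m crank '[{"dp":[0.2,0.043,0],"angular":[0,0,0]},{"dp":[0.2,0.043,0],"angular":[0,0,0]},{"dp":[0.2,0.043,0],"angular":[0,0,0]},{"dp":[0.2,0.043,0],"angular":[0,0,0]},{"dp":[0.2,0.043,0],"angular":[0,0,0]},{"dp":[0.2,0.043,0],"angular":[0,0,0]},{"dp":[0.2,0.043,0],"angular":[0,0,0]},{"dp":[0.2,0.043,0],"angular":[0,0,0]},{"dp":[0.1,0.021,0],"angular":[0,0,0]},{"dp":[0.1,0.021,0],"angular":[0,0,0]},{"dp":[0,0,0],"angular":[0,0,0]}]' 1
```

```text
t: 12.95
tcp_pos: [0.535, -0.2668, 0.0482]
tool_rot: [0.628, 0.778, 0.0, 0.0]
force: [-1.1, -0.1, -0.8]
finger_gap: -0.001
gripper_force: 0.0
```

```bash
python3 - <<'E'
from h import *
from station import vision
t=vision.snapshot("top"); P=cloud(t); im=t["image"]; c=np.array([.6527,-.2395]); a=np.radians(12.1); w=P[...,:2]-c
X=w@[np.cos(a),np.sin(a)]; Y=w@[-np.sin(a),np.cos(a)]; Z=P[...,2]
m=blue(im)&(X>-.19)&(X<-.06)&(Z>.04)&(Z<.07)&(abs(Y)<.12); print("front blue x",np.percentile(X[m],[5,50,95]),m.sum())
E
```

```text
Traceback (most recent call last):
IndexError: index -1 is out of bounds for axis 0 with size 0
```

```bash
python3 -m crank '[{"dp":[0.1,0.021,0],"angular":[0,0,0]},{"dp":[0.1,0.021,0],"angular":[0,0,0]},{"dp":[0.05,0.01,0],"angular":[0,0,0]},{"dp":[0,0,0],"angular":[0,0,0]}]'; python3 - <<'E'
from h import *
from station import vision
t=vision.snapshot("scene"); P=cloud(t); im=t["image"]; c=np.array([.6527,-.2395]); a=np.radians(12.1); w=P[...,:2]-c
X=w@[np.cos(a),np.sin(a)]; Y=w@[-np.sin(a),np.cos(a)]; Z=P[...,2]
m=blue(im)&(X>-.2)&(X<-.04)&(Z>.02)&(Z<.07)&(abs(Y)<.12)
print(m.sum(), np.percentile(X[m],[5,25,50,75,95]) if m.any() else 0); cv2.imwrite("pics/s4.png",cv2.resize(im[150:300,220:440],(660,450)))
E
```

```text
t: 13.4
tcp_pos: [0.5422, -0.2653, 0.0482]
tool_rot: [0.628, 0.778, 0.0, 0.0]
force: [-0.9, -0.2, 0.1]
finger_gap: 0.002
gripper_force: 0.2
278 [-0.09068824 -0.08957209 -0.08858621 -0.08582243 -0.08156304]
```

View pics/s4.png

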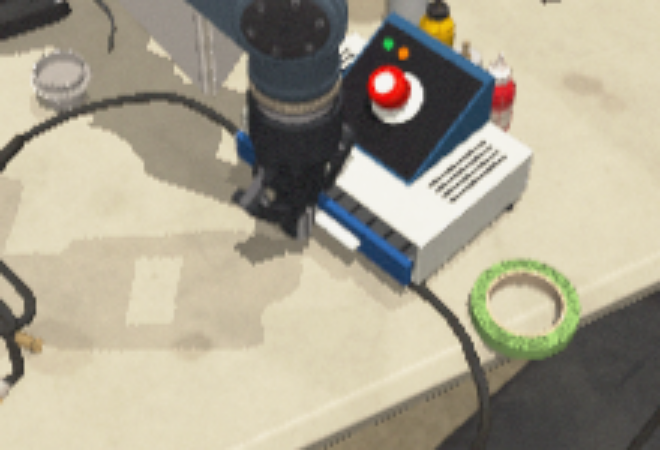

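The drawer is nearly shut, with its front at about (370,245) and about 7 mm to go.

```bash
python3 -m crank '[{"dp":[0.05,0.01,0],"angular":[0,0,0]},{"dp":[0.05,0.01,0],"angular":[0,0,0]},{"dp":[0.05,0.01,0],"angular":[0,0,0]},{"dp":[0.03,0.006,0],"angular":[0,0,0]},{"dp":[0,0,0],"angular":[0,0,0]}]'; python3 -m crank '[{"dp":[0.03,0.006,0],"angular":[0,0,0]},{"dp":[0.02,0.004,0],"angular":[0,0,0]},{"dp":[0,0,0],"angular":[0,0,0]}]'
```

```text
t: 13.95
tcp_pos: [0.5457, -0.2644, 0.0481]
tool_rot: [0.628, 0.779, -0.001, -0.002]
force: [-5.6, -3.1, 1.9]
finger_gap: -0.003
gripper_force: 3.2
t: 14.25
tcp_pos: [0.5458, -0.2644, 0.0481]
tool_rot: [0.627, 0.779, -0.002, -0.003]
force: [-7.9, -5.4, 3.8]
finger_gap: 0.003
gripper_force: 5.0
```

The drawer is against its stop. I back off, rise and tilt the tool 30° for the knob, then check both.

```bash
python3 -m crank '[{"dp":[-0.3,-0.064,0],"angular":[0,0,0]},{"dp":[-0.7,-0.15,0],"angular":[0,0,0]},{"dp":[-0.8,-0.17,0],"angular":[0,0,0]},{"dp":[-0.6,-0.13,0.5],"angular":[0,0,0]},{"dp":[0,0,1],"angular":[0,0,0]},{"dp":[0,0,1],"angular":[0,0,0]},{"dp":[0,0,1],"angular":[1.57,-7.33,0]},{"dp":[0,0,1],"angular":[1.57,-7.33,0]},{"dp":[0,0,0.7],"angular":[1.57,-7.33,0]},{"dp":[0,0,0],"angular":[1.57,-7.33,0]},{"dp":[0,0,0],"angular":[0,0,0]}]' 0.3 && python3 - <<'E'
from h import *
from station import sense, vision
from scipy.spatial.transform import Rotation as R
s=sense(); d=vision.snapshot("wrist")
T=np.eye(4); T[:3,:3]=R.from_quat(s["tool_rot"]).as_matrix(); T[:3,3]=s["tcp_pos"]; d["pose"]=T@d["mount"]; np.savez("w5.npz",**d)
print(T.round(3))
t=vision.snapshot("scene"); np.savez("s5.npz",**t)
c=np.array([.6527,-.2395]); a=np.radians(12.1)
for n,q in (("w",d),("s",t)):
    P=cloud(q); im=q["image"]; w=P[...,:2]-c; X=w@[np.cos(a),np.sin(a)]; Y=w@[-np.sin(a),np.cos(a)]; Z=P[...,2]
    m=blue(im)&(X>-.2)&(X<-.05)&(Z>.02)&(Z<.065)&(abs(Y)<.12); print(n,"front",m.sum(),np.percentile(X[m],[5,50,95]) if m.any() else 0)
    m=red(im)&(abs(X)<.05)&(abs(Y)<.05)&(Z>.1); print("knob",m.sum(),P[m].mean(0) if m.any() else 0,Y[m].mean())
cv2.imwrite("pics/c5.png",np.hstack([cv2.resize(d["image"],(440,275)),cv2.resize(t["image"][150:300,240:432],(352,275))]))
E
```

```text
t: 15.35
tcp_pos: [0.4752, -0.2791, 0.2039]
tool_rot: [0.61, 0.753, 0.194, 0.155]
force: [-0.3, 0.6, 0.1]
finger_gap: 0.7
gripper_force: 0.0
[[-0.208  0.858  0.47   0.475]
 [ 0.978  0.181  0.103 -0.279]
 [ 0.003  0.481 -0.877  0.204]
 [ 0.     0.     0.     1.   ]]
w front 4274 [-0.08616189 -0.08525461 -0.07923538]
knob 1249 [ 0.64455871 -0.23701127  0.13447165] 0.004139999254621978
s front 419 [-0.08729541 -0.08519164 -0.07749109]
knob 125 [ 0.65052589 -0.24262067  0.1321051 ] -0.0025956059631228085
```

View pics/c5.png

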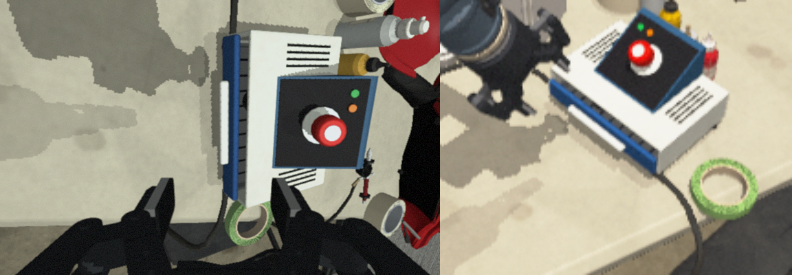

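The drawer looks closed, with the blue front running along (232,120) in the wrist view, and the knob head is at (329,131). I compare the front with the roof edge in this same view to be sure.

```bash
python3 - <<'E'
from h import *
for f in ("w5","wrist2"):
    d=dict(np.load(f+".npz")); P=cloud(d); im=d["image"]; c=np.array([.6527,-.2395]); a=np.radians(12.1)
    w=P[...,:2]-c; X=w@[np.cos(a),np.sin(a)]; Y=w@[-np.sin(a),np.cos(a)]; Z=P[...,2]
    for y0 in (-.08,-.04,0,.04,.08):
        s=abs(Y-y0)<.015
        b=s&blue(im)&(X<-.06)&(Z>.05)&(Z<.065); r=s&(abs(Z-.076)<.004)&(X<-.04)&(im.min(2)>120); l=s&(abs(Z-.043)<.004)&(im.min(2)>110)&(X<-.08)
        print(f,y0,"front",np.percentile(X[b],[3,97]).round(4) if b.sum()>20 else b.sum(),"roof",np.percentile(X[r],2).round(4) if r.sum()>20 else 0,"z",np.median(Z[r]) if r.any() else 0,"lip",np.percentile(X[l],3).round(4) if l.sum()>20 else 0)
E
```

```text
w5 -0.08 front [-0.0861 -0.0789] roof -0.0766 z 0.07610888761512638 lip 0
w5 -0.04 front [-0.0861 -0.0783] roof -0.0766 z 0.07609372914019416 lip -0.0974
w5 0 front [-0.0862 -0.0782] roof -0.0766 z 0.0760910247431631 lip -0.0974
w5 0.04 front [-0.0861 -0.0785] roof -0.0766 z 0.0760646124016601 lip -0.0973
w5 0.08 front [-0.0862 -0.0786] roof -0.0766 z 0.076023640178967 lip 0
wrist2 -0.08 front [-0.1767 -0.1693] roof 0 z 0.07643602458968349 lip 0
wrist2 -0.04 front [-0.1768 -0.1693] roof -0.0758 z 0.07618731895043568 lip -0.189
wrist2 0 front 0 roof -0.0756 z 0.07615480664479102 lip -0.1897
wrist2 0.04 front [-0.1768 -0.1694] roof -0.0753 z 0.07612275136517195 lip -0.1891
wrist2 0.08 front [-0.1769 -0.1693] roof -0.0752 z 0.07612201841417662 lip 0
```

The front is within 2 mm of the face and did not move under about 10 N, far above the 1.5 N friction, so it is shut. Next I work out the knob approach.

```bash
python3 - <<'E'
from h import *
from station import sense
d=dict(np.load("w5.npz")); im=d["image"]; P=cloud(d)
m=np.zeros(im.shape[:2],bool); m[140:240,420:520]=1
k=(red(im)&m).astype(np.uint8); cs=max(cv2.findContours(k,cv2.RETR_EXTERNAL,cv2.CHAIN_APPROX_NONE)[0],key=cv2.contourArea)
a=np.radians(12.1); ax=np.array([-.5*np.cos(a),-.5*np.sin(a),.866]); yc=np.array([-np.sin(a),np.cos(a),0])
# head's cap: points farthest out along the knob axis
q=P[m&(P[...,2]>.1)]; f0=np.array([.6527,-.2395,0])+np.array([.015*np.cos(a),.015*np.sin(a),.105])
h=(q-f0)@ax; cap=q[(h>.033)&(h<.045)]; print("cap height",np.percentile(h,[95,99]),len(cap))
sl=np.cross(yc,ax); xy=np.c_[(cap-f0)@sl,(cap-f0)@yc].astype(np.float32)*1000
print("cap circle (slope,y) mm",cv2.minEnclosingCircle(xy), np.median(xy,0))
(o,r)=cv2.minEnclosingCircle(xy); g=f0+.026*ax+sl*o[0]/1000+yc*o[1]/1000; tcp=g-.002*ax; pre=tcp+.07*ax
p=sense()["tcp_pos"]; print("grip",g,"tcp",tcp,"pre",pre,"units",(pre-p)/.03,"tool z",-ax)
E
```

```text
cap height [0.04053122 0.04129312] 1596
cap circle (slope,y) mm ((-1.478473424911499, 1.2954031229019165), 18.20327377319336) [-3.860272   2.9115028]
grip [ 0.65313211 -0.23808253  0.12677676] tcp [ 0.6541099  -0.23787291  0.12504476] pre [ 0.61988748 -0.24520956  0.18566476] units [ 4.77686158  1.12655973 -0.60253753] tool z [ 0.48889162  0.10480928 -0.866     ]
```

```bash
python3 -m crank '[{"dp":[0.5,0.1,0],"angular":[0.27,-1.27,0]},{"dp":[0.8,0.2,0],"angular":[0,0,0]},{"dp":[0.8,0.2,0],"angular":[0,0,0]},{"dp":[0.8,0.2,0],"angular":[0,0,0]},{"dp":[0.8,0.2,0],"angular":[0,0,0]},{"dp":[0.8,0.2,-0.3],"angular":[0,0,0]},{"dp":[0.3,0.2,-0.3],"angular":[0,0,0]},{"dp":[0,0,0],"angular":[0,0,0]},{"dp":[0,0,0],"angular":[0,0,0]}]'
```

```text
t: 16.35
tcp_pos: [0.6203, -0.2386, 0.185]
tool_rot: [0.606, 0.753, 0.202, 0.161]
force: [-0.2, -0.1, -0.5]
finger_gap: 0.7
gripper_force: 0.0
```

```bash
python3 -m crank '[{"dp":[0,-0.23,0],"angular":[0,0,0]},{"dp":[0.25,0.05,-0.43],"angular":[0,0,0]},{"dp":[0.25,0.05,-0.43],"angular":[0,0,0]},{"dp":[0.25,0.05,-0.43],"angular":[0,0,0]},{"dp":[0.2,0.04,-0.34],"angular":[0,0,0]},{"dp":[0.13,0.03,-0.22],"angular":[0,0,0]},{"dp":[0.08,0.01,-0.13],"angular":[0,0,0]},{"dp":[0,0,0],"angular":[0,0,0]},{"dp":[0,0,0],"angular":[0,0,0]}]'
```

```text
t: 17.25
tcp_pos: [0.6558, -0.2395, 0.1266]
tool_rot: [0.606, 0.752, 0.203, 0.162]
force: [-0.5, 0.7, 0.2]
finger_gap: 0.7
gripper_force: 0.0
```

```bash
python3 -m crank '[{"dp":[0,0,0],"angular":[0,0,0]},{"dp":[0,0,0],"angular":[0,0,0]},{"dp":[0,0,0],"angular":[0,0,0]},{"dp":[0,0,0],"angular":[0,0,0]},{"dp":[0,0,0],"angular":[0,0,0]},{"dp":[0,0,0],"angular":[0,0,0]}]' 1 60
```

```text
t: 17.85
tcp_pos: [0.6544, -0.24, 0.1269]
tool_rot: [0.606, 0.752, 0.202, 0.162]
force: [-5.7, -0.4, 2.2]
finger_gap: 0.397
gripper_force: 59.2
```

```bash
python3 -m crank '[{"dp":[-0.04,-0.009,0.072],"angular":[0,0,0]},{"dp":[-0.04,-0.009,0.072],"angular":[0,0,0]},{"dp":[-0.04,-0.009,0.072],"angular":[0,0,0]},{"dp":[-0.04,-0.009,0.072],"angular":[0,0,0]},{"dp":[-0.04,-0.009,0.072],"angular":[0,0,0]},{"dp":[-0.04,-0.009,0.072],"angular":[0,0,0]},{"dp":[-0.04,-0.009,0.072],"angular":[0,0,0]},{"dp":[-0.02,-0.005,0.036],"angular":[0,0,0]},{"dp":[0,0,0],"angular":[0,0,0]}]'
```

```text
t: 18.75
tcp_pos: [0.6458, -0.2418, 0.1421]
tool_rot: [0.606, 0.752, 0.202, 0.161]
force: [-1.7, -5.2, -13.1]
finger_gap: 0.394
gripper_force: 60.7
```

```bash
python3 -m crank '[{"dp":[-0.02,-0.004,0.035],"angular":[0,0,0]},{"dp":[-0.02,-0.004,0.035],"angular":[0,0,0]},{"dp":[-0.02,-0.004,0.035],"angular":[0,0,0]},{"dp":[0,0,0],"angular":[0,0,0]},{"dp":[0,0,0],"angular":[0,0,0]}]'; python3 - <<'E'
from station import sense
import numpy as np
s=sense(); ax=np.array([-.489,-.105,.866]); print("pulled",(s["tcp_pos"]-[.6544,-.24,.1269])@ax*1000,"F axis",s["force"]@ax)
E
```

```text
t: 19.25
tcp_pos: [0.6445, -0.242, 0.1444]
tool_rot: [0.606, 0.752, 0.202, 0.161]
force: [2.3, -4.5, -19.5]
finger_gap: 0.397
gripper_force: 62.9
pulled 20.213884808471697 F axis -17.521849685217855
```

The knob is at its stop (20 mm, force jump). I hold it there for 1.6 s, then guide it in and release.

```bash
python3 -m crank '[{"dp":[-0.01,-0.002,0.018],"angular":[0,0,0]},{"dp":[0,0,0],"angular":[0,0,0]},{"dp":[0,0,0],"angular":[0,0,0]},{"dp":[0,0,0],"angular":[0,0,0]},{"dp":[0,0,0],"angular":[0,0,0]},{"dp":[0,0,0],"angular":[0,0,0]},{"dp":[0,0,0],"angular":[0,0,0]},{"dp":[0,0,0],"angular":[0,0,0]},{"dp":[0,0,0],"angular":[0,0,0]},{"dp":[0,0,0],"angular":[0,0,0]},{"dp":[0,0,0],"angular":[0,0,0]},{"dp":[0,0,0],"angular":[0,0,0]},{"dp":[0,0,0],"angular":[0,0,0]},{"dp":[0,0,0],"angular":[0,0,0]},{"dp":[0,0,0],"angular":[0,0,0]},{"dp":[0,0,0],"angular":[0,0,0]}]' && python3 -m crank '[{"dp":[0.04,0.009,-0.072],"angular":[0,0,0]},{"dp":[0.04,0.009,-0.072],"angular":[0,0,0]},{"dp":[0.04,0.009,-0.072],"angular":[0,0,0]},{"dp":[0.04,0.009,-0.072],"angular":[0,0,0]},{"dp":[0.04,0.009,-0.072],"angular":[0,0,0]},{"dp":[0.04,0.009,-0.072],"angular":[0,0,0]},{"dp":[0.04,0.009,-0.072],"angular":[0,0,0]},{"dp":[0.03,0.007,-0.055],"angular":[0,0,0]},{"dp":[0,0,0],"angular":[0,0,0]}]' && python3 -m crank '[{"dp":[0,0,0],"angular":[0,0,0]},{"dp":[0,0,0],"angular":[0,0,0]},{"dp":[0,0,0],"angular":[0,0,0]},{"dp":[0,0,0],"angular":[0,0,0]},{"dp":[0,0,0],"angular":[0,0,0]}]' 0.3
```

```text
t: 20.85
tcp_pos: [0.6445, -0.242, 0.1444]
tool_rot: [0.606, 0.752, 0.202, 0.161]
force: [5.8, -4.5, -21.5]
finger_gap: 0.395
gripper_force: 62.5
t: 21.75
tcp_pos: [0.6531, -0.2402, 0.1293]
tool_rot: [0.606, 0.752, 0.202, 0.162]
force: [-2.9, -5.1, -10.5]
finger_gap: 0.395
gripper_force: 63.9
t: 22.25
tcp_pos: [0.6544, -0.2397, 0.1305]
tool_rot: [0.606, 0.752, 0.203, 0.162]
force: [0.7, 0.3, -0.5]
finger_gap: 0.7
gripper_force: 0.0
```

Released. I retract along the axis and check the final scene.

```bash
python3 -m crank '[{"dp":[-0.15,-0.03,0.26],"angular":[0,0,0]},{"dp":[-0.3,-0.06,0.52],"angular":[0,0,0]},{"dp":[-0.4,-0.09,0.7],"angular":[0,0,0]},{"dp":[-0.4,-0.09,0.7],"angular":[0,0,0]},{"dp":[-0.4,-0.09,0.7],"angular":[0,0,0]},{"dp":[-0.8,-0.1,0.3],"angular":[0,0,0]},{"dp":[-1,-0.1,0],"angular":[0,0,0]},{"dp":[-1,0,0],"angular":[0,0,0]},{"dp":[-1,0,0],"angular":[0,0,0]},{"dp":[0,0,0],"angular":[0,0,0]},{"dp":[0,0,0],"angular":[0,0,0]}]' && python3 - <<'E'
from h import *
from station import sense, vision
from scipy.spatial.transform import Rotation as R
s=sense(); d=vision.snapshot("wrist")
T=np.eye(4); T[:3,:3]=R.from_quat(s["tool_rot"]).as_matrix(); T[:3,3]=s["tcp_pos"]; d["pose"]=T@d["mount"]
P=cloud(d); im=d["image"]; c=np.array([.6527,-.2395]); a=np.radians(12.1); w=P[...,:2]-c; X=w@[np.cos(a),np.sin(a)]; Y=w@[-np.sin(a),np.cos(a)]; Z=P[...,2]
b=blue(im)&(X<-.06)&(X>-.2)&(Z>.05)&(Z<.065); r=(abs(Z-.076)<.004)&(X<-.04)&(im.min(2)>120)
print("front",np.percentile(X[b],[3,97]),"roof",np.percentile(X[r],2))
ax=np.array([-.5*np.cos(a),-.5*np.sin(a),.866]); f0=np.array([.6527+.015*np.cos(a),-.2395+.015*np.sin(a),.105])
k=(abs(X)<.045)&(abs(Y)<.03)&(Z>.1); print("cap h",np.percentile(((P-f0)@ax)[k],[95,99]))
t=vision.snapshot("scene"); cv2.imwrite("pics/c6.png",np.hstack([cv2.resize(im,(440,275)),cv2.resize(t["image"][130:280,240:432],(352,275))]))
E
```

```text
t: 23.35
tcp_pos: [0.4901, -0.2573, 0.2257]
tool_rot: [0.607, 0.752, 0.202, 0.163]
force: [0.2, -0.0, 0.1]
finger_gap: 0.7
gripper_force: 0.0
front [-0.08610825 -0.07838802] roof -0.0766495508555731
cap h [0.04085623 0.04153104]
```

View pics/c6.png

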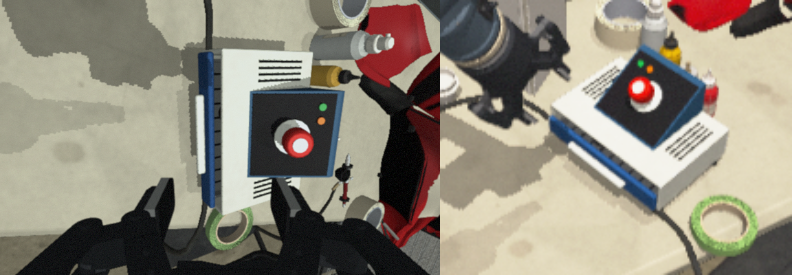

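The final view shows the knob back in at (297,140), with its cap height the same as before the pull. The drawer front is shut along (208,130), the bystanders are in place and the gripper is clear.

```bash
python3 -c "
from station import order; print(order.sign_off())"
```

```text
the job is handed in; nothing more can be done
None
```

The airbrush lies flat in the shut drawer, the knob was held fully out for over 1.6 s and went back in to rest, and the job was handed in at about 23 s; the drawer front stopped within 2 mm of the cabinet face and did not move under 10 N, so I took it as fully shut.

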